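Shut the slide gate of the round pigment hopper

TASK

The round hopper is about to be refilled: push its slide gate shut, all the way home, until the spring catch snaps in behind it, then take the hand away. Leave the gate of the square hopper as it is.

Things in the scene. Friction and masses are not known exactly. Their poses are not given: they have to be found in the camera images.
- round_gate (a joint): Gate of the round hopper (funnel, rim 104 mm across, top at 165 mm) on a fixed plywood stand 240x112 mm. In m: 0 = home at its stop, larger = drawn out towards the robot, 0.045 to 0.07 at first. A plate 56 mm wide sliding along the stand between rails; it stays where left. Friction about 4 N; the catch adds up to 5 N between 0.032 and 0.006, so 10 N moves it; at the stop the force jumps.
- round_push (a point): Centre of the near face of the plywood push block on the near end of that gate: upright, 12 mm thick, 50 mm wide, top 142 mm, this point 120 mm above the table. Moves with the gate. x is level, square to the face, the way to push shut (to the funnel); y left, z up. Below it gate plate, rails and deck reach 99 mm; above that, nothing on the robot's side of the block.
- round_catch (a joint): Spring catch of the round hopper, rad: a small flat steel hook lying level 109 mm above the table, left of the gate's middle, between push block and funnel, pivoted at its far end. 0 = at rest, larger = swung out to the left. A steel pin on the gate swings it to about 0.35 on the way in; it snaps back to 0 behind the pin when the gate passes 0.006.
- square_push (a point): The same point on the gate of the other hopper, alike but with a square box 98 mm across its rim; this gate also stands open and is to be left. The two hoppers stand side by side, either one on the left, each turned by up to 0.3 rad.

How it is judged:
At the end, for the whole second after the job is handed in: The round hopper's gate is within 8 mm of its stop and at rest, and its spring catch has snapped back (within 0.08 rad of its rest position) behind the pin (value of joint round_gate below 0.008 m and value of joint round_catch below 0.08 rad and velocity of joint round_gate between -0.01 and 0.01 m/s); the robot touches nothing.
It fails at once if the square hopper's gate was moved by more than 10 mm (distance of square_push from where it was at the start of the episode above 0.01 m).
It also fails if it takes over 32 s, if anything falls off the work surface, if the arm or the gripper's body presses on something with over 40 N, if the wrist force passes 120 N, or if a joint passes its speed limit or range.

ROBOT

A 7-joint arm with a two-finger parallel gripper is mounted at the origin on a cart in front of the work surface, level with it; the furniture and walls round the work are solid. World frame = base frame: x ahead of the robot, y to its left, z up, the work surface at z = 0. Lengths are in m, angles in rad, forces in N, time in s.
With the tool pointing down it reaches from about 0.375 to 0.925 m from the base axis. Payload 3.1 kg.
Tool frame: the origin (TCP) lies between the finger pads; the fingertips stand 19 mm ahead of it and the grasp point (between the pads) is the TCP; z points along the fingers, y is the line along which they close (so a half turn about z gives the same grasp; the last joint's range is limited). The gripper opens to 85 mm and grips with 20 to 120 N. Pads are 22 mm wide; open, the fingers measure 114 mm over their backs; the gripper's body (76 mm by 85 mm) begins 54 mm behind the grasp point. The pads swing forward as they close: fully open they stand 13 mm farther back than shut.
Start: joints at [-1.385, 0.383, 0.044, 1.598, -0.018, 1.161, -0.05], TCP at [0.182, 0.624, 0.25] pointing down, gripper open.
Joint ranges: [-2.61, 2.61], [-0.41, 2.15], [-1.48, 1.57], [0, 2.5], [-1.57, 4.71], [0.05, 1.97], [-2.85, 2.85]. Speed limits (rad/s): [2.79, 2.79, 3.14, 3.14, 3.14, 3.14, 3.14].

INTERFACE

Orientations are given as [roll, pitch, yaw] about the fixed x, y, z axes, in that order (R = Rz(yaw) Ry(pitch) Rx(roll)).
In Python, from cell import bot, snapshot, camera_params, finder gives the robot as it stands.
- The arm moves only by the tool move_arm, never from a script. Its argument "steps" is a list of rows, each an object with "travel": the shift along the world's x, y, z in units of 60 mm (1.0 is 60 mm), a list of three; "twist": the turn, a rotation vector about the world's x, y, z in units of 5 degrees (1.0 is 5 degrees), a list of three; "grip": the opening in per cent of the stroke, from 0 (shut) to 100 (fully open). In form: [{"travel": [x, y, z], "twist": [rx, ry, rz], "grip": grip}, ...]. A call has 1 to 12 rows; each row is the pose to reach, as a shift and turn from the pose commanded when the call began; what a row does not reach only later rows make up. A row lasts 1/8 s, in which the tool goes at most 62.5 mm and 10.7 degrees, less where a joint would pass 70% of its speed; a pose out of reach is approached as far as the arm can. A call with a gripper value outside its range is refused whole. The fingers move at their own pace and stop on an object; the grip force is fixed at half the most. Time passes only in rows, so rows that repeat a pose let the fingers close. It gives the time, the measured TCP pose, the force, the opening and the grip force at its end, in the units of the state.
- bot.get_obs(): the state, without advancing time (a new reading comes with each control period).
- snapshot(name): name is "scene" or "top"; returns (picture, depth): 400x640x3 uint8, red, green, blue; 400x640 float32, m along the optical axis (not along the pixel's ray), 0 where there is no reading.
- camera_params(name): a dict with "mtx" (3x3 intrinsics, pixels), "R" (3x3) and "t" (3): a world point X has camera coordinates R X + t. Camera axes: x right, y down, z forward; pixel columns grow to the right and rows downward; lengths in m; the calibration is good to about 2 mm. A picture is of the moment at which its call begins. camera_params takes no time and is no camera call.
- bot.close_job(): hands the job in; it is judged then, once.
Trained networks look in the newest picture that a camera, given by its name, has taken for a name from the list of things; names that differ only in an ending like _2 or _b are one class to them, and where a whole thing is asked for, a point or a joint stands for the part that bears it (a point fixed in the world has none). Each returns a list of dicts, best first, with "p" (0 to 1); they miss things now and then, are a little off and sometimes report something else, mostly with a low value. They report only what shows in the picture. A call takes as long as a camera call.
- finder.trace(camera, target): "mask" (400x640 bool, what is visible of it) and "bbox" ([left, top, right, bottom] in pixels, round what is visible of it).
The state is a dict: "clock": time; "joint_positions": joint angles; "qvel": joint speeds; "joint_efforts": joint torques, N m; "eef_pos": TCP position; "ee_rot": TCP orientation; "wrist_force": force on the tool from outside, world axes, zero at the start; "ft_torque": the same for the moment, N m; "gripper_width": opening from 0.0 (shut) to 1.0 (fully open); "grasp_force": force on a finger pad.
Only numpy, scipy, OpenCV 4.12 (cv2) and the standard library are available. Lean on these libraries where they do the work, as an engineer would, in place of code of your own. Each camera call takes 0.05 s, during which the arm holds its last target. There are 200 camera calls.

## Working session

There is one attempt and no reset: what is moved stays moved. The work goes in short steps, Python scripts to look and compute and a tool call to move; the robot and the scene stay as the last step left them, time stands still between calls to the robot, and variables do not carry over. Pictures are saved under pics/ and viewed, at most 10 in all, crops included, and the job is handed in when it is done.

Besides the shell and the picture viewer there is one more tool, called after "Emit:" in YAML: its name, and indented under it one key for each argument. move_arm: Moves the arm, as the interface text tells. Its arguments: {"type":"object","properties":{"steps":{"type":"array"}},"required":["steps"]}

```bash
mkdir -p pics; cat > h.py <<'E'
import numpy as np, cv2
from cell import bot, snapshot, camera_params, finder
def cloud(cam, depth):
    p=camera_params(cam); K=np.array(p["mtx"]);R=np.array(p["R"]);t=np.array(p["t"])
    v,u=np.mgrid[:400,:640]; z=depth
    c=np.stack([(u-K[0,2])*z/K[0,0],(v-K[1,2])*z/K[1,1],z],-1)
    return (c-t)@R
E
python3 - <<'E'
from h import *
ims=[]
for cam in("scene","top"):
    im,d=snapshot(cam); P=cloud(cam,d); np.save(cam+".npy",P)
    im=im[...,::-1].copy(); cv2.imwrite(f"pics/{cam}0.png",im)
    for n in("round_push","square_push","round_gate","round_catch"):
        for r in finder.trace(cam,n)[:2]:
            m=r["mask"]&(d>0); print(cam,n,round(r["p"],2),r["bbox"],np.median(P[m],0).round(3) if m.any() else None)
            np.save(f"m_{cam}_{n}.npy",r["mask"]) if r["p"]>.5 else 0
o=bot.get_obs(); print(o["clock"],o["eef_pos"],o["ee_rot"])
E
```

```text
scene round_push 0.81 [338.2, 221.1, 388.9, 254.7] [ 0.558 -0.18   0.101]
scene square_push 0.73 [251.5, 156.1, 296.7, 180.7] [0.589 0.211 0.101]
scene round_gate 0.78 [338.9, 222.7, 389.2, 256.5] [ 0.559 -0.18   0.101]
scene round_catch 0.44 [352.2, 214.0, 381.8, 227.6] [ 0.627 -0.138  0.113]
top round_push 0.6 [387.6, 182.6, 422.4, 239.3] [ 0.591 -0.171  0.097]
top square_push 0.79 [216.4, 179.2, 247.9, 233.9] [0.595 0.213 0.097]
top round_gate 0.76 [389.4, 181.3, 421.5, 239.6] [ 0.591 -0.171  0.097]
0.5 [0.18198742 0.62398764 0.25024258] [-3.14151593e+00  3.01420382e-05  2.85781779e+00]
```

View pics/scene0.png

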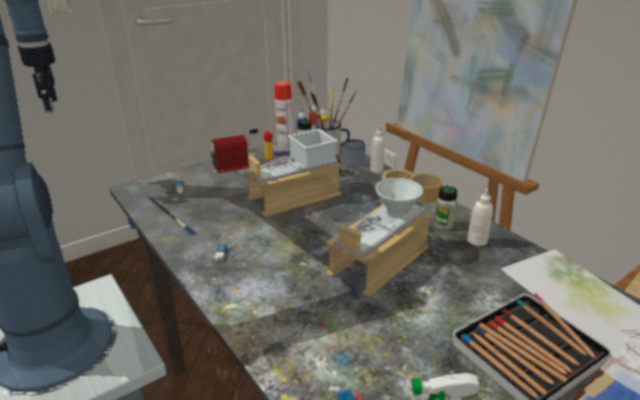

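View pics/top0.png

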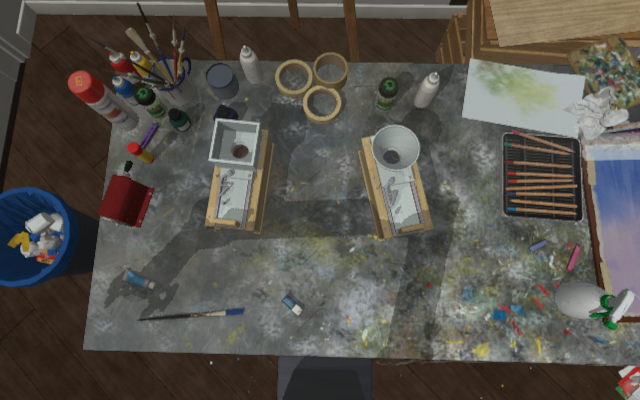

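The round hopper is the right one: funnel at about (396,148) in top and gate near (405,210). The square one is on the left, around (233,140). Next I'll fit the block and axis.

```bash
python3 - <<'E'
from h import *
im=cv2.imread("pics/top0.png"); 
cv2.imwrite("pics/crop0.png",cv2.resize(im[110:250,345:445],None,fx=4.2,fy=4.2,interpolation=cv2.INTER_CUBIC))
for cam in("top","scene"):
    P=np.load(cam+".npy"); 
    reg=(P[...,0]>.42)&(P[...,0]<.85)&(P[...,1]<-.05)&(P[...,1]>-.3)
    for lo,hi,n in((.130,.15,"block"),(.155,.175,"rim"),(.06,.15,"stand")):
        m=reg&(P[...,2]>lo)&(P[...,2]<hi)
        if n=="block": m&=P[...,0]<.64
        Q=P[m]
        if len(Q)<5: print(cam,n,len(Q)); continue
        r=cv2.minAreaRect((Q[:,:2]*1000).astype(np.float32))
        print(cam,n,len(Q),Q.mean(0).round(4),"z",Q[:,2].max().round(3),r, cv2.boxPoints(r).round().tolist())
E
```

```text
top block 144 [ 0.5452 -0.1807  0.1413] z 0.146 ((545.7293701171875, -180.93328857421875), (12.24003791809082, 49.0665283203125), 13.25007152557373) [[534.0, -158.0], [545.0, -206.0], [557.0, -203.0], [546.0, -156.0]]
top rim 396 [ 0.7234 -0.1482  0.1621] z 0.17 ((714.2420043945312, -143.19940185546875), (101.67134094238281, 102.44918823242188), 45.808414459228516) [[642.0, -144.0], [716.0, -215.0], [786.0, -142.0], [713.0, -71.0]]
top stand 4938 [ 0.6449 -0.1544  0.1036] z 0.15 ((655.1685791015625, -156.82164001464844), (240.7949676513672, 113.05732727050781), 12.96165943145752) [[525.0, -129.0], [551.0, -239.0], [785.0, -185.0], [760.0, -75.0]]
scene block 195 [ 0.5472 -0.1849  0.1402] z 0.147 ((548.7191772460938, -181.9613800048828), (15.275641441345215, 51.422271728515625), 14.8902587890625) [[535.0, -159.0], [548.0, -209.0], [563.0, -205.0], [549.0, -155.0]]
scene rim 527 [ 0.7204 -0.1411  0.1622] z 0.17 ((717.2362060546875, -143.91842651367188), (106.40621185302734, 100.97797393798828), 60.35175704956055) [[647.0, -165.0], [735.0, -215.0], [787.0, -123.0], [700.0, -73.0]]
scene stand 4310 [ 0.6456 -0.1763  0.1036] z 0.15 ((659.052001953125, -156.8363037109375), (244.46043395996094, 116.19133758544922), 12.876120567321777) [[527.0, -127.0], [553.0, -241.0], [791.0, -186.0], [765.0, -73.0]]
```

View pics/crop0.png

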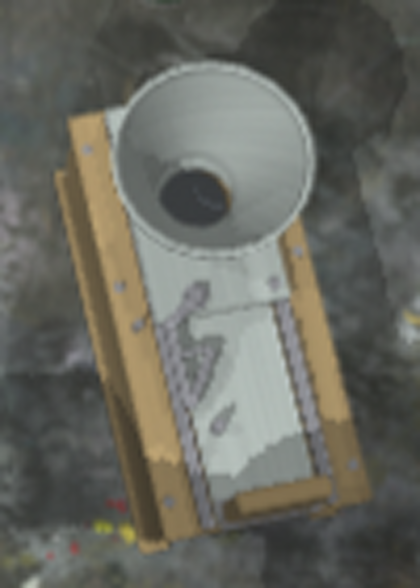

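The crop shows the block's near edge at the lower end of the stand and the gate open. The stand's yaw is about 0.228 rad, and the near face centre is about (0.540, -0.182). I'll close the fingers, line the tool up with that axis and move round behind the block.

Emit:
move_arm:
  steps:
    - {"travel": [4, -6.7, 0.3], "twist": [0, 0, 2], "grip": 0}
    - {"travel": [4, -6.7, 0.3], "twist": [0, 0, 4], "grip": 0}
    - {"travel": [4, -6.7, 0.3], "twist": [0, 0, 5.9], "grip": 0}
    - {"travel": [4, -6.7, 0.3], "twist": [0, 0, 5.9], "grip": 0}
    - {"travel": [4, -6.7, 0.3], "twist": [0, 0, 5.9], "grip": 0}
    - {"travel": [4, -6.7, 0.3], "twist": [0, 0, 5.9], "grip": 0}
    - {"travel": [4, -6.7, 0.3], "twist": [0, 0, 5.9], "grip": 0}
    - {"travel": [4, -6.7, 0.3], "twist": [0, 0, 5.9], "grip": 0}
    - {"travel": [5.3, -13.6, 0], "twist": [0, 0, 5.9], "grip": 0}
    - {"travel": [5.3, -13.6, 0], "twist": [0, 0, 5.9], "grip": 0}
    - {"travel": [5.3, -13.6, 0], "twist": [0, 0, 5.9], "grip": 0}
    - {"travel": [5.3, -13.6, 0], "twist": [0, 0, 5.9], "grip": 0}

```text
clock: 2.0
eef_pos: [0.4685, -0.0253, 0.2581]
ee_rot: [3.141, 0.002, -2.91]
wrist_force: [1.4, 0.2, -1.4]
gripper_width: -0.001
grasp_force: 0.0
```

Emit:
move_arm:
  steps:
    - {"travel": [0.56, -2.7, -0.1], "twist": [0, 0, 0], "grip": 0}
    - {"travel": [0.56, -2.7, -0.1], "twist": [0, 0, 0], "grip": 0}
    - {"travel": [0.56, -2.7, -0.1], "twist": [0, 0, 0], "grip": 0}
    - {"travel": [0.56, -2.7, -0.1], "twist": [0, 0, 0], "grip": 0}
    - {"travel": [0.56, -2.7, -0.1], "twist": [0, 0, 0], "grip": 0}
    - {"travel": [0.56, -2.7, -0.1], "twist": [0, 0, 0], "grip": 0}

```text
clock: 2.75
eef_pos: [0.502, -0.1833, 0.2515]
ee_rot: [3.14, 0.0, -2.907]
wrist_force: [-0.0, 0.5, -0.1]
gripper_width: -0.0
grasp_force: 0.0
```

Emit:
move_arm:
  steps:
    - {"travel": [0, -0.13, -0.7], "twist": [0, 0, 0], "grip": 0}
    - {"travel": [0, -0.13, -1.4], "twist": [0, 0, 0], "grip": 0}
    - {"travel": [0, -0.13, -1.95], "twist": [0, 0, 0], "grip": 0}
    - {"travel": [0, -0.13, -1.95], "twist": [0, 0, 0], "grip": 0}
    - {"travel": [0, -0.13, -1.95], "twist": [0, 0, 0], "grip": 0}

```text
clock: 3.38
eef_pos: [0.5029, -0.1927, 0.1358]
ee_rot: [-3.141, 0.002, -2.909]
wrist_force: [-1.0, 0.6, 0.4]
gripper_width: -0.003
grasp_force: 0.0
```

```bash
python3 - <<'E'
from h import *
o=bot.get_obs(); print(o["eef_pos"],o["wrist_force"])
a=[]
im,d=snapshot("top"); a.append(im[110:250,345:445])
im2,d2=snapshot("scene"); a.append(im2[170:310,320:420])
cv2.imwrite("pics/c1.png",cv2.resize(np.hstack(a)[...,::-1],None,fx=4,fy=4,interpolation=cv2.INTER_CUBIC))
E
```

```text
[ 0.50293371 -0.1927119   0.13582382] [-0.9925886   0.59568045  0.42249841]
```

View pics/c1.png

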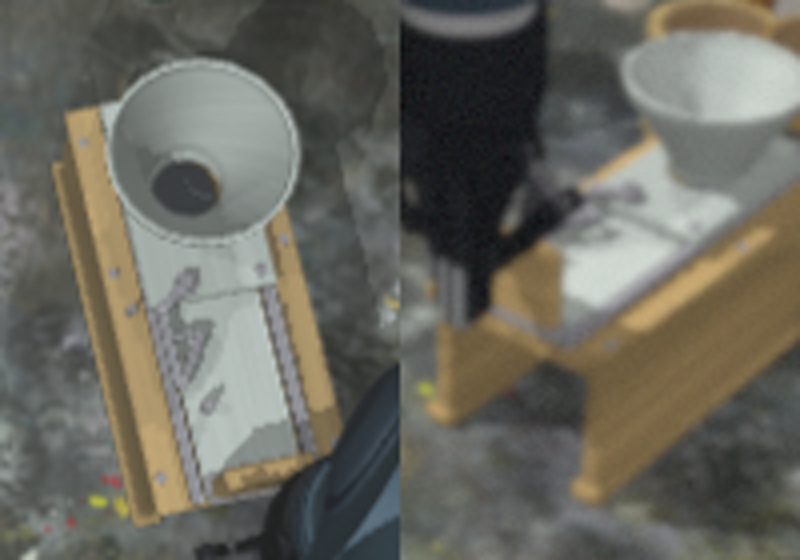

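Fingers hang just behind the push block, tips above the deck. I'll push along the axis.

Emit:
move_arm:
  steps:
    - {"travel": [0.2, 0.05, 0], "twist": [0, 0, 0], "grip": 0}
    - {"travel": [0.35, 0.08, 0], "twist": [0, 0, 0], "grip": 0}
    - {"travel": [0.47, 0.11, 0], "twist": [0, 0, 0], "grip": 0}
    - {"travel": [0.6, 0.14, 0], "twist": [0, 0, 0], "grip": 0}
    - {"travel": [0.72, 0.17, 0], "twist": [0, 0, 0], "grip": 0}
    - {"travel": [0.85, 0.2, 0], "twist": [0, 0, 0], "grip": 0}
    - {"travel": [0.97, 0.23, 0], "twist": [0, 0, 0], "grip": 0}

```text
clock: 4.35
eef_pos: [0.5592, -0.1802, 0.1343]
ee_rot: [3.142, -0.002, -2.911]
wrist_force: [-7.1, -2.0, 3.4]
gripper_width: 0.004
grasp_force: 3.1
```

Emit:
move_arm:
  steps:
    - {"travel": [0.08, 0.02, 0], "twist": [0, 0, 0], "grip": 0}
    - {"travel": [0.16, 0.04, 0], "twist": [0, 0, 0], "grip": 0}
    - {"travel": [0.23, 0.05, 0], "twist": [0, 0, 0], "grip": 0}
    - {"travel": [0.23, 0.05, 0], "twist": [0, 0, 0], "grip": 0}

```text
clock: 4.85
eef_pos: [0.5746, -0.1766, 0.1343]
ee_rot: [-3.14, 0.001, -2.91]
wrist_force: [-2.2, -1.6, -0.7]
gripper_width: 0.001
grasp_force: 0.9
```

Emit:
move_arm:
  steps:
    - {"travel": [0.06, 0.015, 0], "twist": [0, 0, 0], "grip": 0}
    - {"travel": [0.12, 0.03, 0], "twist": [0, 0, 0], "grip": 0}
    - {"travel": [0.16, 0.04, 0], "twist": [0, 0, 0], "grip": 0}

```text
clock: 5.22
eef_pos: [0.583, -0.1746, 0.1344]
ee_rot: [-3.141, -0.001, -2.911]
wrist_force: [-8.4, -3.3, 2.9]
gripper_width: -0.001
grasp_force: 4.8
```

```bash
python3 - <<'E'
from h import *
im,d=snapshot("top"); P=cloud("top",d)
m=(P[...,0]>.42)&(P[...,0]<.66)&(P[...,1]<-.05)&(P[...,1]>-.3)&(P[...,2]>.13)&(P[...,2]<.15)
print(m.sum(),P[m].mean(0) if m.any() else 0)
im2,d2=snapshot("scene")
a=[im[110:250,345:445],im2[170:310,320:420]]
cv2.imwrite("pics/c2.png",cv2.resize(np.hstack(a)[...,::-1],None,fx=4,fy=4,interpolation=cv2.INTER_CUBIC))
E
```

```text
2 [ 0.59548071 -0.14567245  0.13670733]
```

View pics/c2.png

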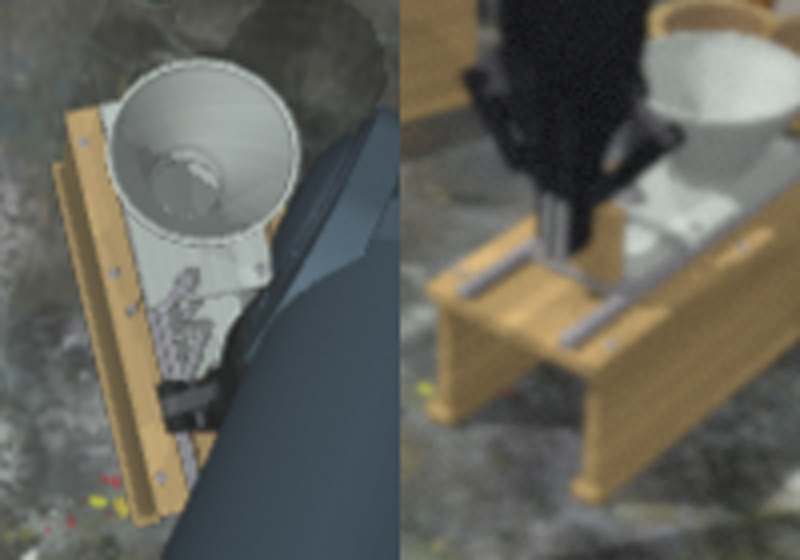

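The gate is moving: the funnel's hole is now covered, and the block is well in over the deck. I'll creep on until the force jumps.

Emit:
move_arm:
  steps:
    - {"travel": [0.05, 0.012, 0], "twist": [0, 0, 0], "grip": 0}
    - {"travel": [0.1, 0.023, 0], "twist": [0, 0, 0], "grip": 0}

```text
clock: 5.58
eef_pos: [0.583, -0.1746, 0.1343]
ee_rot: [3.137, -0.013, -2.913]
wrist_force: [-19.6, -2.4, 14.5]
gripper_width: -0.002
grasp_force: 9.7
```

Emit:
move_arm:
  steps:
    - {"travel": [0.04, 0.009, 0], "twist": [0, 0, 0], "grip": 0}
    - {"travel": [0.08, 0.018, 0], "twist": [0, 0, 0], "grip": 0}

```text
clock: 5.82
eef_pos: [0.5832, -0.1746, 0.1343]
ee_rot: [3.133, -0.022, -2.914]
wrist_force: [-27.0, -1.1, 21.7]
gripper_width: 0.004
grasp_force: 13.9
```

The gate has stopped and the force has jumped. I'll back off and check.

Emit:
move_arm:
  steps:
    - {"travel": [-0.3, -0.07, 0], "twist": [0, 0, 0], "grip": 0}
    - {"travel": [-0.9, -0.21, 0], "twist": [0, 0, 0], "grip": 0}
    - {"travel": [-1.5, -0.35, 0.3], "twist": [0, 0, 0], "grip": 0}
    - {"travel": [-1.7, -0.4, 1.2], "twist": [0, 0, 0], "grip": 0}
    - {"travel": [-1.7, -0.8, 2], "twist": [0, 0, 0], "grip": 0}
    - {"travel": [-2, -1.8, 2], "twist": [0, 0, 0], "grip": 0}
    - {"travel": [-2, -2.6, 2], "twist": [0, 0, 0], "grip": 0}
    - {"travel": [-2, -2.6, 2], "twist": [0, 0, 0], "grip": 0}
    - {"travel": [-2, -2.6, 2], "twist": [0, 0, 0], "grip": 0}

```text
clock: 6.95
eef_pos: [0.4761, -0.3264, 0.2548]
ee_rot: [3.141, 0.003, -2.909]
wrist_force: [0.6, -0.0, -0.0]
gripper_width: 0.004
grasp_force: 0.0
```

```bash
python3 - <<'E'
from h import *
o=bot.get_obs(); print(o["eef_pos"],o["wrist_force"])
im,d=snapshot("top"); P=cloud("top",d)
m=(P[...,0]>.42)&(P[...,0]<.66)&(P[...,1]<-.05)&(P[...,1]>-.25)&(P[...,2]>.13)&(P[...,2]<.15)
Q=P[m]
if len(Q)>5: print(len(Q),cv2.minAreaRect((Q[:,:2]*1000).astype(np.float32)))
a=[cv2.imread("pics/top0.png")[110:250,345:445],im[110:250,345:445,::-1]]
cv2.imwrite("pics/c3.png",cv2.resize(np.hstack(a),None,fx=4,fy=4,interpolation=cv2.INTER_CUBIC))
E
```

```text
[ 0.47608336 -0.32639433  0.25483295] [ 0.56616194 -0.04847962 -0.03367122]
143 ((596.7723388671875, -169.5792236328125), (12.32524299621582, 49.26514434814453), 13.410236358642578)
```

View pics/c3.png

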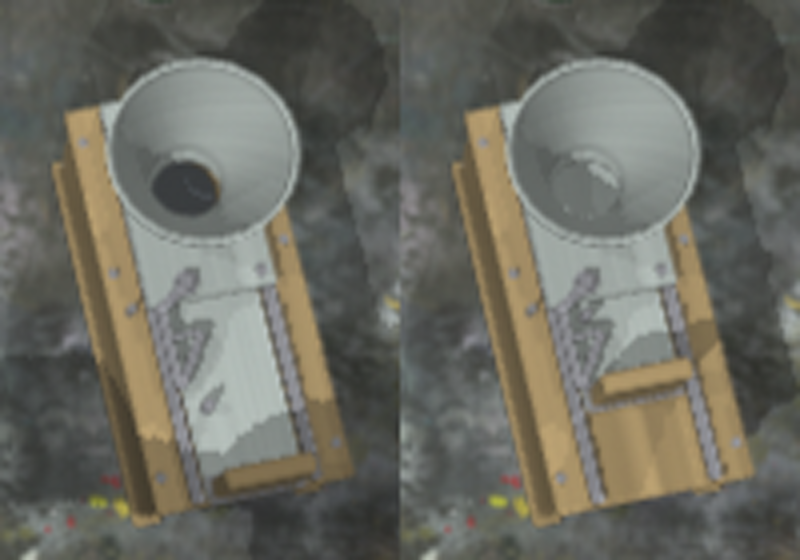

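The block moved in 52 mm and the catch seems to be back at its old angle. I'll zoom in on the catch before handing in.

```bash
python3 - <<'E'
from h import *
im,d=snapshot("top"); 
a=[cv2.imread("pics/top0.png")[172:222,378:418],im[172:222,378:418,::-1]]
cv2.imwrite("pics/c4.png",cv2.resize(np.hstack(a),None,fx=10,fy=10,interpolation=cv2.INTER_CUBIC))
E
```

```text
(no output)
```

View pics/c4.png

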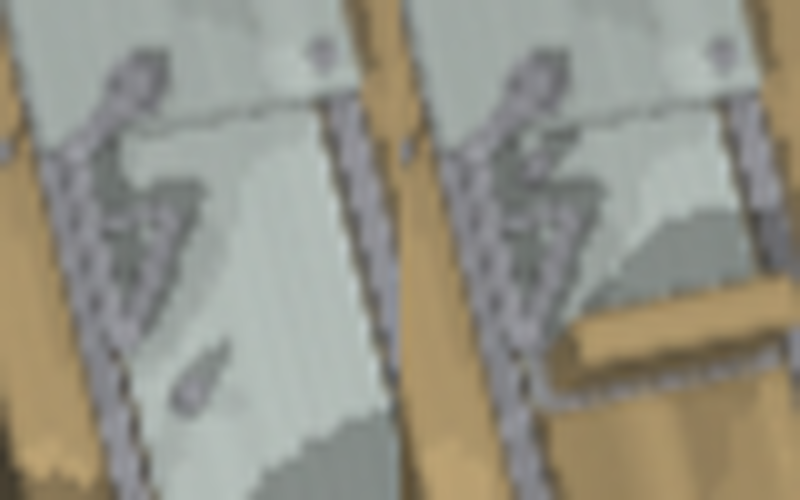

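The pin, at about (190,395) before, now sits at about (545,155), past the hook's barb at (560,190). The hook lies exactly as it did at rest, so the catch has snapped in.

```bash
python3 -c "
from cell import bot
print(bot.close_job())"
```

```text
the job is handed in; nothing more can be done
None
```

The round hopper's gate is pushed home against its stop, the catch shows snapped in behind the pin, the hand is clear, the square hopper's gate was not touched, and the job is handed in.

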